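# Lock the loaded detergent-tablet caddy

## Task

The tablet caddy on the laundry worktop has been filled: swing its lid shut so that the stud stands up through the lid's hole, then set the loose snap cap, mouth down, over the stud and press it down until it clicks past the snap and sits fully home. Do not let go at the end: after the click keep pressing the cap firmly down (about 10 N), and finish while still pressing. Leave the other things on the worktop where they are.

Things in the scene. Friction and masses are not known exactly. Their poses are not given: they have to be found in the camera images.
- caddy: grey plastic box fixed to the worktop, 150 mm (its x) by 130 mm (its y), 60 mm high, open on top, holding white tablets. Origin at the centre of its underside; z up. Its lid is hinged on its +x edge; the stud stands in it at x = -40 mm, y = 0.
- lid (a joint): white caddy lid: flat plate 5 mm thick, 134 mm wide, reaching 155 mm from its hinge, no handle. 0 = shut (flat on the rim, top 65 mm above the worktop); grows as it opens up (rad; starts 0.7 to 1.25, leaning over the box). Stiff hinge: stays where left, about 1 to 2 N on the outer face at mid-length moves it. 28 mm square hole, centre 115 mm from the hinge: the stud passes through it.
- lid_hinge (a point): middle of the lid's hinge line, on the caddy's +x rim edge (75 mm from the caddy's centre, 60 mm above the worktop); the hinge axis runs along the caddy's y. At lid value q the underside of the lid runs from here in the caddy's direction (-cos q, 0, sin q).
- seat: white collar, 24 mm across, at the stud's foot. Origin at the centre of its flat top, on the stud's axis, 66 mm above the worktop (1 mm above the shut lid's top); z up. The cap's rim lands hard on this flat when home (cap centre then 22.5 mm above this origin).
- stud_tip (a point): centre of the top of the white stud, 98 mm above the worktop (32 mm above the collar). 16 mm across, tapered to 8 mm over the top 7 mm. Three sprung nubs stick out 3 mm around it, centred 6 mm above the collar: the cap lands on them with its rim about 9 mm above the collar; pushing on takes 9 to 14 N; with the rim about 5 mm above it the nubs snap past and pull the cap down.
- cap_mid (a point): centre (half-way up) of the loose white ribbed snap cap: a cylinder 34 mm across and 45 mm high, 20 to 45 g, closed on top, open below, standing mouth down on the worktop (this point 22.5 mm above its rim); z up. Its 18 mm bore, 38 mm deep, slides over the stud with about 1.2 mm play all round.
- dose_cup_mid (a point): small clear plastic dosing cup, 44 mm wide at the rim, 40 mm high, hollow and open at the top; a bystander. Point at its centre.
- foot_mid (a point): appliance levelling foot: black rubber disc 38 mm across with an upright steel threaded rod and nut, 45 mm high; a bystander. Point at its centre.
- brush_grip (a point): small white brush lying on the worktop, 180 mm long; a bystander. Point on its handle.
- wrench_grip (a point): steel wrench lying on the worktop, 180 mm long; a bystander. Point on its handle.
- tin_mid (a point): closed tin, 70 mm across, 90 mm high; a bystander. Point at its centre.
- stain_bottle_mid (a point): white bottle, 60 mm across, 190 mm high; a bystander. Point about half-way up.
- jug_mid (a point): detergent jug with a loop handle, 90 x 140 mm, 250 mm high; a bystander. Point 100 mm above its foot.
There are look-alikes about, which are no part of the job. Of the things like the caddy, leave any that is green, red or yellow; of the rest the larger one is meant.

How it is judged:
On the way, in this order (a step that is already met when the one before it is completed fails the run):
1. the caddy's lid is shut (value of joint lid below 0.06 rad), for 0.2 s.
2. the cap is snapped fully home on the stud, lid shut (value of joint lid below 0.06 rad and z of cap_mid in the frame of seat below 0.0245 m and horizontal distance between cap_mid and seat below 0.004 m and angle between cap_mid's own z axis and vertical below 0.12 rad), for 0.2 s.
At the end, for the whole second after the job is handed in: Lid shut (within 0.06 rad); cap upright on the stud (within 4 mm of its axis, tilt under 0.12 rad), rim within 2 mm of the collar, and through the last second the robot still presses it onto the collar with more than 4 N (all of step 2 and contact force between seat and cap above 4 N and (contact force between cap and the fingers above 2 N or contact force between cap and the arm above 2 N)); the arm keeps its last pose, push and grip.
It fails at once if a bystander is moved more than 40 mm (distance of any of dose_cup_mid, foot_mid, brush_grip, wrench_grip, tin_mid, stain_bottle_mid, jug_mid from where it was at the start of the episode above 0.04 m).
It also fails if it takes over 64 s, if anything falls off the work surface, if the arm or the gripper's body presses on something with over 40 N, if the wrist force passes 120 N, or if a joint passes its speed limit or range.

## Robot

A 7-joint arm with a two-finger parallel gripper is mounted at the origin on the work surface. World frame = base frame: x ahead of the robot, y to its left, z up, the work surface at z = 0. Lengths are in m, angles in rad, forces in N, time in s.
With the tool pointing down it reaches from about 0.425 to 0.925 m from the base axis. Payload 6.8 kg.
Tool frame: the origin (TCP) lies on the centre line of the jaws, within the pads' length; the fingertips stand 14 mm ahead of it and the grasp point (between the pads) lies 5 mm behind it; z points along the fingers, y is the line along which they close (so a half turn about z gives the same grasp; the last joint's range is limited). The gripper opens to 85 mm and grips with 20 to 120 N. Pads are 22 mm wide; open, the fingers measure 114 mm over their backs; the gripper's body (76 mm by 85 mm) begins 54 mm behind the grasp point. The pads swing forward as they close: fully open they stand 13 mm farther back than shut.
Start: joints at [-1.41, 0.477, 0.022, 1.555, -0.011, 1.109, -0.083], TCP at [0.179, 0.651, 0.245] pointing down, gripper open.
Joint ranges: [-2.96, 2.96], [-0.34, 2.1], [-1.41, 1.46], [0.24, 2.44], [-1.37, 4.51], [0.17, 1.92], [-2.96, 2.96]. Speed limits (rad/s): [2.39, 2.39, 3.14, 3.14, 3.14, 3.14, 3.14].

## Interface

Orientations are given as a unit quaternion [x, y, z, w].
In Python, from station import bot, cams, find_in, outline_of, pinpoint gives the robot as it stands.
- The arm moves only by the tool step_arm, never from a script. Its argument "series" is a list that holds one entry, the list of rows, each a list of 7 numbers: the shift along the tool's x, y, z as a fraction of full scale, then the turn, a rotation vector about the tool's x, y, z as a fraction of full scale, then the gripper command: -1 is shut, 1 is fully open, values between are in proportion. In form: [[[x, y, z, rx, ry, rz, grip], ...]]. A call has 1 to 20 rows; each row shifts and turns the commanded pose from where the row before left it, along the tool's axes as they then stand; what a row does not reach is not made up. Full scale, the value 1, is 0.04 m for a shift and 6 degrees for a turn. A row lasts 1/8 s, in which the tool goes at most 62.5 mm and 10.7 degrees, less where a joint would pass 70% of its speed; a pose out of reach is approached as far as the arm can. A call with a number of a shift or a turn outside -1 to 1 is refused whole. A call with a gripper value outside its range is refused whole. The fingers move at their own pace and stop on an object; "grip_force" is the grip in N (left out, the last holds). Time passes only in rows, so rows that do not move let the fingers close. It gives the time, the measured TCP pose, the force, the opening and the grip force at its end, in the units of the state.
- bot.read_state(): the state, without advancing time (a new reading comes with each control period).
- cams.snapshot(name): name is "side" or "top" or "wrist"; returns the picture (400x640x3 uint8, blue, green, red); there is no depth.
- cams.calibration(name): a dict with "camera_matrix" (3x3 intrinsics, pixels), "R" (3x3) and "t" (3): a world point X has camera coordinates R X + t. Camera axes: x right, y down, z forward; pixel columns grow to the right and rows downward; lengths in m; the calibration is good to about 2 mm. A picture is of the moment at which its call begins: read the wrist's pose just before it. calibration takes no time and is no camera call; for the wrist camera it gives the pose at the moment of the call.
- bot.finish_job(): hands the job in; it is judged then, once.
Trained networks look in the newest picture that a camera, given by its name, has taken for a name from the list of things; names that differ only in an ending like _2 or _b are one class to them, and where a whole thing is asked for, a point or a joint stands for the part that bears it (a point fixed in the world has none). Each returns a list of dicts, best first, with "score" (0 to 1); they miss things now and then, are a little off and sometimes report something else, mostly with a low value. They report only what shows in the picture. A call takes as long as a camera call. They do not tell look-alikes from the thing itself.
- find_in(camera, name): "rect" ([left, top, right, bottom] in pixels, round what is visible of it).
- outline_of(camera, name): "mask" (400x640 bool, what is visible of it) and "rect" ([left, top, right, bottom] in pixels, round what is visible of it).
- pinpoint(camera, name): "at" ([column, row] in pixels: a listed point, or the origin of a listed thing).
The state is a dict: "time_s": time; "joint_pos": joint angles; "qd": joint speeds; "joint_torque": joint torques, N m; "ee_pos": TCP position; "eef_rot": TCP orientation; "ft_force": force on the tool from outside, world axes, zero at the start; "torque": the same for the moment, N m; "finger_gap": finger opening in m; "finger_force": force on a finger pad.
Only numpy, scipy, OpenCV 4.12 (cv2) and the standard library are available. Lean on these libraries where they do the work, as an engineer would, in place of code of your own. Each camera call takes 0.05 s, during which the arm holds its last target. There are 200 camera calls.

## Working session

There is one attempt and no reset: what is moved stays moved. The work goes in short steps, Python scripts to look and compute and a tool call to move; the robot and the scene stay as the last step left them, time stands still between calls to the robot, and variables do not carry over. Pictures are saved under pics/ and viewed, at most 10 in all, crops included, and the job is handed in when it is done.

Besides the shell and the picture viewer there is one more tool, called after "Emit:" by a JSON object that holds its "fn" and its "kwargs", one argument or row to a line. step_arm: Moves the arm, as the interface text tells. Shift numbers are shares of 0.04 m and turn numbers shares of 6 degrees, none past 1 either way. Its arguments: {"type":"object","properties":{"series":{"type":"array"},"grip_force":{"type":"number"}},"required":["series"]}

```bash
mkdir -p pics; ls; cat > h.py <<'E'
import numpy as np, cv2
from station import bot, cams, find_in, outline_of, pinpoint
from scipy.spatial.transform import Rotation as R
def ray(cam,px,cal=None):
    c=cal or cams.calibration(cam); K=np.array(c["camera_matrix"]);Rm=np.array(c["R"]);t=np.array(c["t"])
    d=Rm.T@np.linalg.inv(K)@np.array([px[0],px[1],1.]); return -Rm.T@t, d/np.linalg.norm(d)
def atz(cam,px,z,cal=None):
    o,d=ray(cam,px,cal); return o+d*(z-o[2])/d[2]
def tri(rs):
    A=0;b=0
    for o,d in rs:
        P=np.eye(3)-np.outer(d,d);A=A+P;b=b+P@o
    return np.linalg.solve(A,b)
def proj(cam,X,cal=None):
    c=cal or cams.calibration(cam); p=np.array(c["camera_matrix"])@(np.array(c["R"])@np.array(X)+np.array(c["t"])); return p[:2]/p[2]
E
python3 - <<'E'
from h import *
np.set_printoptions(precision=3,suppress=True)
for c in ("side","top"):
    im=cams.snapshot(c); cv2.imwrite(f"pics/{c}0.png",im)
    print(c,ray(c,(320,200)))
    for n in ("caddy","seat","stud_tip","cap_mid","lid_hinge"):
        for r in pinpoint(c,n)[:4]: print(c,n,np.round(r["at"],1),round(r["score"],2))
print(bot.read_state())
E
```

```text
pics
side (array([-0.345,  0.436,  0.713]), array([ 0.725, -0.427, -0.541]))
side caddy [349.8 189.4] 0.77
side caddy [309.8 268.5] 0.68
side caddy [217.5 364. ] 0.65
side caddy [313.8 206.2] 0.64
side seat [317.1 209. ] 0.6
side seat [214.5 358.7] 0.53
side seat [319.6 264.7] 0.36
side stud_tip [313.8 198.5] 0.9
side stud_tip [317.6 253.3] 0.75
side stud_tip [357. 173.] 0.73
side stud_tip [213.1 350. ] 0.67
side cap_mid [256.4 248.1] 0.52
side lid_hinge [299.8 242.9] 0.95
side lid_hinge [344.7 168.4] 0.85
side lid_hinge [370.5 192.8] 0.68
side lid_hinge [211.2 315.6] 0.67
top (array([ 0.31 , -0.017,  1.238]), array([ 0.157, -0.015, -0.988]))
top caddy [394.5 165.9] 0.98
top caddy [322.3 189. ] 0.75
top caddy [181.7 304.3] 0.72
top caddy [286.9 257.4] 0.64
top seat [169.7 320.7] 0.54
top seat [323.8 199.7] 0.47
top seat [404.6 249.9] 0.44
top stud_tip [399.9 170.4] 0.91
top stud_tip [402.1 246.2] 0.8
top stud_tip [166.5 321.9] 0.8
top stud_tip [283.2 266.1] 0.77
top cap_mid [255. 212.] 0.63
top lid_hinge [395.3 142.5] 0.93
top lid_hinge [325.7 158.4] 0.81
top lid_hinge [393.8 209.7] 0.68
top lid_hinge [289.7 229.5] 0.65
{'time_s': 0.6, 'joint_pos': array([-1.41 ,  0.477,  0.022,  1.555, -0.011,  1.109, -0.083]), 'qd': array([-0.   , -0.   ,  0.   , -0.001, -0.   , -0.   ,  0.   ]), 'joint_torque': array([ -0.001, -59.602,   1.605, -28.142,   0.013,   0.002,  -0.   ]), 'ee_pos': array([0.179, 0.651, 0.245]), 'eef_rot': array([ 0.134,  0.991,  0.   , -0.   ]), 'ft_force': array([ 0.296, -0.212,  0.498]), 'torque': array([-0.035,  0.021,  0.066]), 'finger_force': 0.0, 'finger_gap': 0.08517114330377232}
```

View pics/side0.png

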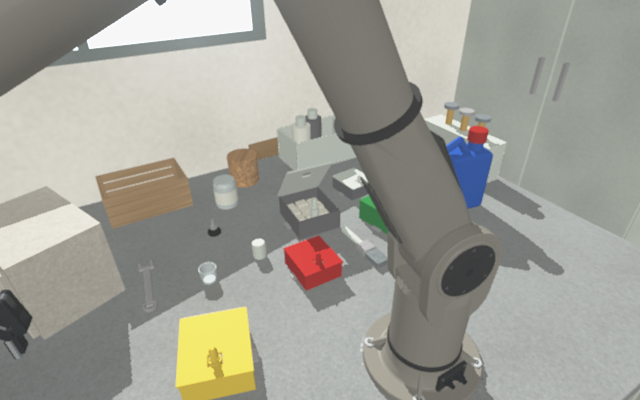

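View pics/top0.png

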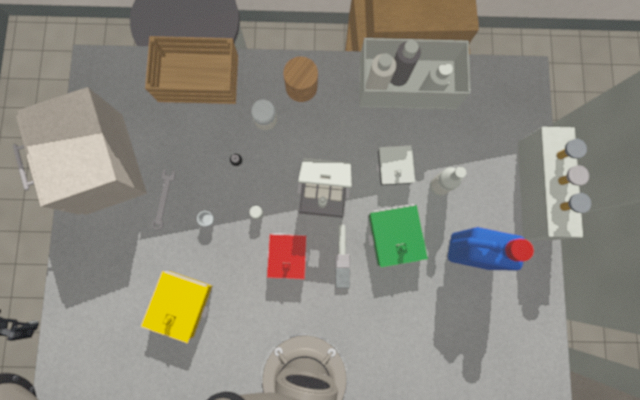

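The candidates like the caddy, by top pixel, are grey with an open lid (322,190), small grey-white (397,165), green (398,236), red (287,257) and yellow (177,307). The larger grey one at (322,190), or side (308,207), fits the description. The white cap is at top (255,212), side (258,249). I'll check both in a close crop.

```bash
python3 - <<'E'
from h import *
np.set_printoptions(precision=4,suppress=True)
a=cv2.imread("pics/top0.png")[140:280,180:430]; b=cv2.imread("pics/side0.png")[155:285,190:400]
a=cv2.resize(a,(750,420),interpolation=cv2.INTER_CUBIC)[:, :]
b=cv2.resize(b,None,fx=2.2,fy=2.2,interpolation=cv2.INTER_CUBIC)
a=cv2.resize(a,(535,300)); cv=np.zeros((300+b.shape[0],535,3),np.uint8); cv[:300]=a; cv[300:,:b.shape[1]]=b
cv2.imwrite("pics/crop0.png",cv); print(cv.shape)
print("seat top",atz("top",(323.8,199.7),.066),"hinge",atz("top",(325.7,158.4),.06),"cap top",atz("top",(255,212),.0225))
print("seat side",atz("side",(317.1,209),.066),"tip side",atz("side",(313.8,198.5),.098),"cap side",atz("side",(256.4,248.1),.0225))
print("cap tri",tri([ray("top",(255,212)),ray("side",(256.4,248.1))]))
for n in ("dose_cup_mid","foot_mid","brush_grip","wrench_grip","tin_mid","stain_bottle_mid","jug_mid"):
    print(n,[(np.round(r["at"]),np.round(atz("top",r["at"],.03),3),round(r["score"],2)) for r in pinpoint("top",n)[:2]])
E
```

```text
(586, 535, 3)
seat top [ 0.4968 -0.0459  0.066 ] hinge [ 0.6183 -0.0496  0.06  ] cap top [0.4635 0.1524 0.0225]
seat side [ 0.4856 -0.0441  0.066 ] tip side [ 0.4947 -0.0393  0.098 ] cap side [0.4666 0.1548 0.0225]
cap tri [0.4642 0.1538 0.0235]
dose_cup_mid [(array([205., 220.]), array([0.437, 0.294, 0.03 ]), 0.72), (array([240., 160.]), array([0.615, 0.201, 0.03 ]), 0.5)]
foot_mid [(array([239., 162.]), array([0.608, 0.205, 0.03 ]), 0.69)]
brush_grip [(array([342., 241.]), array([ 0.383, -0.101,  0.03 ]), 0.92)]
wrench_grip [(array([342., 242.]), array([ 0.38 , -0.102,  0.03 ]), 0.64)]
tin_mid [(array([264., 119.]), array([0.743, 0.137, 0.03 ]), 0.67), (array([204., 218.]), array([0.443, 0.297, 0.03 ]), 0.57)]
stain_bottle_mid [(array([447., 182.]), array([ 0.564, -0.407,  0.03 ]), 0.72)]
jug_mid [(array([488., 249.]), array([ 0.37, -0.52,  0.03]), 0.97)]
```

View pics/crop0.png

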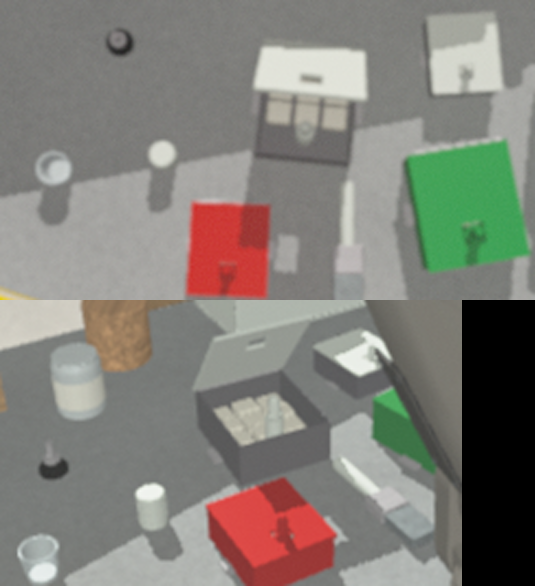

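```bash
python3 - <<'E'
from h import *
np.set_printoptions(precision=4,suppress=True)
L=tri([ray("top",(299.1,185.3)),ray("side",(286.4,171.8))]);Rr=tri([ray("top",(351.8,186.7)),ray("side",(331.8,163.2))])
print("free edge",L,Rr,(L+Rr)/2,np.linalg.norm(L-Rr))
h1=atz("top",(302.3,161.5),.06);h2=atz("top",(351,163.4),.06);print("hinge",h1,h2,np.linalg.norm(h1-h2))
f1=atz("top",(299.1,213.3),.06);f2=atz("top",(343.6,216.6),.06);print("front",f1,f2,np.linalg.norm(f1-f2))
s=bot.read_state();print(R.from_quat(s["eef_rot"]).as_matrix())
print("wrist",ray("wrist",(320,200)),cams.calibration("wrist"))
E
```

```text
free edge [0.5149 0.0247 0.1918] [ 0.5147 -0.113   0.1798] [ 0.5148 -0.0441  0.1858] 0.1382795596533672
hinge [0.6077 0.0175 0.06  ] [ 0.6051 -0.1226  0.06  ] 0.1401573647104484
front [0.4575 0.0229 0.06  ] [ 0.4506 -0.1027  0.06  ] 0.12583104734668513
[[-0.9641  0.2656 -0.    ]
 [ 0.2656  0.9641  0.    ]
 [ 0.      0.     -1.    ]]
wrist (array([0.1098, 0.67  , 0.3731]), array([ 0.2841, -0.0698, -0.9562])) {'camera_matrix': array([[343.7843,   0.    , 316.7675],
       [  0.    , 343.7843, 196.4835],
       [  0.    ,   0.    ,   1.    ]]), 'R': array([[ 0.2664,  0.9639, -0.001 ],
       [ 0.9246, -0.2552,  0.2827],
       [ 0.2722, -0.0763, -0.9592]]), 't': array([-0.6747, -0.036 ,  0.379 ])}
```

Emit:
{"fn": "step_arm", "kwargs": {
  "series": [
    [[0,0,0,0,0,-1,-1],[0,0,0,0,0,-1,-1],[-0.53,-0.95,0,0,0,-0.27,-1],[-0.53,-0.95,0,0,0,0,-1],[-0.53,-0.95,0,0,0,0,-1],[-0.53,-0.95,0,0,0,0,-1],[-0.53,-0.95,0,0,0,0,-1],[-0.53,-0.95,0,0,0,0,-1],[-0.53,-0.95,0,0,0,0,-1],[-0.53,-0.95,0,0,0,0,-1],[-0.53,-0.95,0,0,0,0,-1],[-0.53,-0.95,0,0,0,0,-1],[-0.53,-0.95,0,0,0,0,-1],[-0.53,-0.95,0,0,0,0,-1],[-0.53,-0.95,0,0,0,0,-1],[-0.53,-0.95,0,0,0,0,-1],[-0.53,-0.95,0,0,0,0,-1],[-0.53,-0.95,0,0,0,0,-1],[-0.53,-0.95,0,0,0,0,-1],[-0.53,-0.95,0,0,0,0,-1]]
  ]
}}

```text
time_s: 3.45
ee_pos: [0.539, -0.0465, 0.2455]
eef_rot: [0.015, 1.0, 0.0, 0.0]
ft_force: [0.2, 0.0, 0.1]
finger_gap: -0.0003
finger_force: 0.0
```

Emit:
{"fn": "step_arm", "kwargs": {
  "series": [
    [[0,0,0.25,0,0,0,-1],[0,0,0.25,0,0,0,-1],[0,0,0.25,0,0,0,-1],[0,0,0.25,0,0,0,-1],[0,0,0.25,0,0,0,-1],[0,0,0.25,0,0,0,-1],[0,0,0.25,0,0,0,-1],[0,0,0.25,0,0,0,-1],[0,0,0.25,0,0,0,-1],[0,0,0.25,0,0,0,-1],[0,0,0.25,0,0,0,-1],[0,0,0.25,0,0,0,-1],[0,0,0.25,0,0,0,-1],[0,0,0.25,0,0,0,-1],[0,0,0.25,0,0,0,-1],[0,0,0.1,0,0,0,-1]]
  ]
}}

```text
time_s: 5.45
ee_pos: [0.5379, -0.0453, 0.0904]
eef_rot: [0.016, 1.0, -0.0, -0.001]
ft_force: [0.4, 0.5, 0.4]
finger_gap: 0.0002
finger_force: 0.3
```

Emit:
{"fn": "step_arm", "kwargs": {
  "series": [
    [[0,0,0.1,0,0,0,-1],[0,0,0.1,0,0,0,-1],[0,0,0.1,0,0,0,-1],[0,0,0,0,0,0,-1]]
  ]
}}

```text
time_s: 5.95
ee_pos: [0.5384, -0.0454, 0.0792]
eef_rot: [0.016, 1.0, 0.0, 0.0]
ft_force: [-0.0, 0.6, 0.2]
finger_gap: 0.0
finger_force: 0.0
```

```bash
python3 - <<'E'
from h import *
im=cams.snapshot("side"); cv2.imwrite("pics/side1.png",cv2.resize(im[120:300,180:440],None,fx=3,fy=3,interpolation=cv2.INTER_CUBIC))
E
```

```text
(no output)
```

View pics/side1.png

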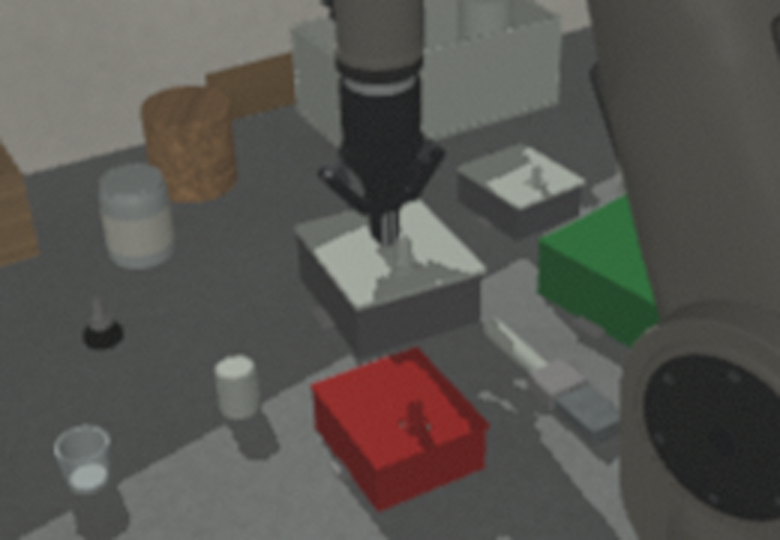

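The lid lies flat with the stud standing through its hole (crop 402,250). I'll press a little more to be sure it is seated.

Emit:
{"fn": "step_arm", "kwargs": {
  "series": [
    [[0,0,0.06,0,0,0,-1],[0,0,0.06,0,0,0,-1],[0,0,0,0,0,0,-1]]
  ]
}}

```text
time_s: 6.38
ee_pos: [0.5387, -0.0454, 0.0785]
eef_rot: [0.016, 1.0, 0.001, 0.0]
ft_force: [-16.2, 2.5, 47.6]
finger_gap: 0.0001
finger_force: 23.7
```

Emit:
{"fn": "step_arm", "kwargs": {
  "series": [
    [[0,0,-0.2,0,0,0,-1],[0,0,-0.8,0,0,0,-1],[0,0,-0.9,0,0,0,1],[0,0,-0.9,0,0,0,1],[0.6,0,-0.7,0,0,0,1],[0.6,0,0,0,0,0,1],[0,0,0,0,0,0,1],[0,0,0,0,0,0,1]]
  ]
}}

```text
time_s: 7.38
ee_pos: [0.491, -0.0436, 0.2145]
eef_rot: [0.015, 1.0, 0.0, 0.0]
ft_force: [-0.3, -0.4, 0.2]
finger_gap: 0.0853
finger_force: 0.0
```

```bash
cat > look.py <<'E'
from h import *
import sys
np.set_printoptions(precision=4,suppress=True)
cal=cams.calibration("wrist"); im=cams.snapshot("wrist"); cv2.imwrite(sys.argv[1],im)
print(bot.read_state()["ee_pos"])
for n,z in (("stud_tip",.098),("seat",.066),("cap_mid",.0225),("caddy",0),("lid_hinge",.06)):
    for r in pinpoint("wrist",n)[:3]: print(n,np.round(r["at"],1),round(r["score"],2),atz("wrist",r["at"],z,cal))
E
python3 look.py pics/w1.png
```

```text
[ 0.4911 -0.0437  0.2144]
stud_tip [ 82. 289.] 0.82 [ 0.5626 -0.2351  0.098 ]
stud_tip [322.5 200.2] 0.57 [ 0.4939 -0.0397  0.098 ]
seat [11.7 26. ] 0.98 [ 0.3635 -0.263   0.066 ]
seat [322.3 186.1] 0.84 [ 0.4915 -0.0393  0.066 ]
cap_mid [525.  134.8] 0.76 [0.4601 0.1488 0.0225]
caddy [90.7 84.9] 0.83 [ 0.403  -0.2554 -0.    ]
caddy [318.1 207.3] 0.73 [ 0.5317 -0.0438  0.    ]
caddy [134.8 280.7] 0.57 [ 0.6117 -0.2515  0.    ]
lid_hinge [438.1  59.4] 0.97 [0.3957 0.0521 0.06  ]
lid_hinge [ 85.3 172.4] 0.79 [ 0.475  -0.2376  0.06  ]
lid_hinge [314.  304.4] 0.72 [ 0.6081 -0.0502  0.06  ]
```

View pics/w1.png

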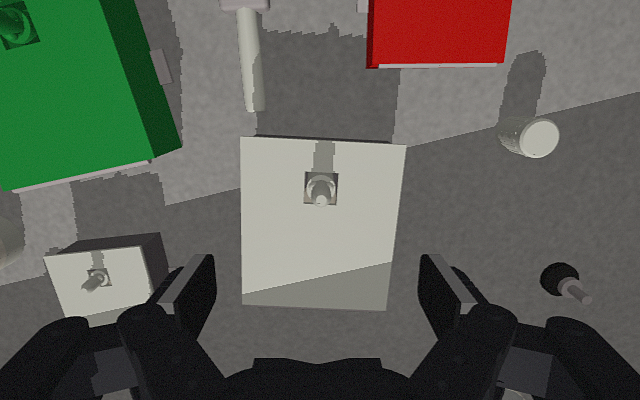

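Lid shut, with the stud tip at (321,200) inside the hole; the cap is at (530,138). Next I'll move above the cap.

Emit:
{"fn": "step_arm", "kwargs": {
  "series": [
    [[0.15,0.81,0,0,0,0,1],[0.15,0.81,0,0,0,0,1],[0.15,0.81,0.5,0,0,0,1],[0.15,0.81,0.5,0,0,0,1],[0.15,0.81,0.6,0,0,0,1],[0.15,0.81,0.7,0,0,0,1],[0,0,0,0,0,0,1],[0,0,0,0,0,0,1]]
  ]
}}

```text
time_s: 8.68
ee_pos: [0.4608, 0.151, 0.1226]
eef_rot: [0.016, 1.0, -0.0, 0.0]
ft_force: [0.2, -0.1, -0.1]
finger_gap: 0.0855
finger_force: 0.0
```

```bash
cat > capw.py <<'E'
from h import *
import sys
np.set_printoptions(precision=4,suppress=True)
cal=cams.calibration("wrist"); im=cams.snapshot("wrist"); cv2.imwrite(sys.argv[1],im)
s=bot.read_state(); M=R.from_quat(s["eef_rot"]).as_matrix()
print(s["ee_pos"])
for r in pinpoint("wrist","cap_mid")[:2]:
    p=atz("wrist",r["at"],.0225,cal); print("pin",np.round(r["at"],1),round(r["score"],2),p,"tool units",M.T@(p-s["ee_pos"])/.04)
for r in outline_of("wrist","cap_mid")[:2]:
    m=r["mask"]; ys,xs=np.nonzero(m); c=((xs.min()+xs.max())/2,(ys.min()+ys.max())/2); print("mask",r["rect"],round(r["score"],2),m.sum(),atz("wrist",c,.0225,cal))
E
python3 capw.py pics/w2.png
```

```text
[0.4611 0.1507 0.123 ]
pin [315.3 204. ] 0.73 [0.4613 0.1498 0.0225] tool units [-0.004  -0.0234  2.5115]
mask [287.1, 172.4, 344.7, 234.1] 0.89 2736 [0.4616 0.1496 0.0225]
```

View pics/w2.png

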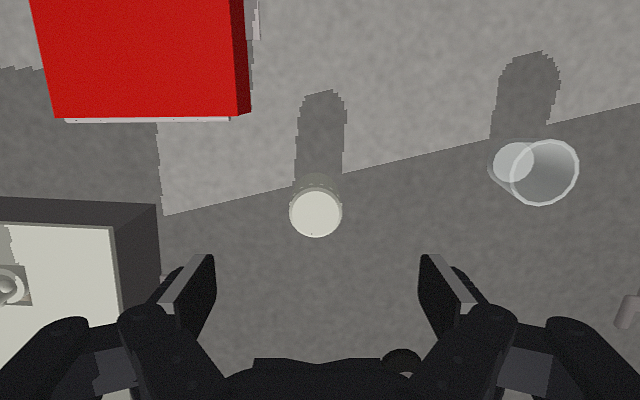

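The cap at (316,205) is centred between the fingers. I'll descend and grip it.

Emit:
{"fn": "step_arm", "kwargs": {
  "series": [
    [[0,-0.03,0.6,0,0,0,1],[0,0,0.6,0,0,0,1],[0,0,0.6,0,0,0,1],[0,0,0.4,0,0,0,1],[0,0,0.17,0,0,0,1],[0,0,0,0,0,0,1],[0,0,0,0,0,0,-1],[0,0,0,0,0,0,-1],[0,0,0,0,0,0,-1],[0,0,0,0,0,0,-1],[0,0,0,0,0,0,-1],[0,0,0,0,0,0,-1]]
  ],
  "grip_force": 60
}}

```text
time_s: 10.32
ee_pos: [0.4606, 0.1506, 0.0283]
eef_rot: [0.016, 1.0, 0.0, 0.0]
ft_force: [-1.4, -0.6, 7.0]
finger_gap: 0.0327
finger_force: 59.3
```

Emit:
{"fn": "step_arm", "kwargs": {
  "series": [
    [[0,0,-0.3,0,0,0,-1],[0,0,-0.8,0,0,0,-1],[0,0,-0.9,0,0,0,-1],[0,0,-0.8,0,0,0,-1],[-0.28,-0.58,0,0,0,0,-1],[-0.28,-0.58,0,0,0,0,-1],[-0.28,-0.58,0,0,0,0,-1],[-0.28,-0.58,0,0,0,0,-1],[-0.28,-0.58,0,0,0,0,-1],[-0.28,-0.58,0,0,0,0,-1],[-0.28,-0.58,0,0,0,0,-1],[-0.28,-0.63,0,0,0,0,-1],[0,0,0,0,0,0,-1],[0,0,0,0,0,0,-1]]
  ]
}}

```text
time_s: 12.08
ee_pos: [0.5437, -0.0393, 0.1399]
eef_rot: [0.015, 1.0, 0.0, -0.0]
ft_force: [-0.7, -0.5, -0.3]
finger_gap: 0.0327
finger_force: 59.5
```

```bash
cat > w3.py <<'E'
from h import *
import sys
np.set_printoptions(precision=4,suppress=True)
s=bot.read_state(); cal=cams.calibration("wrist"); im=cams.snapshot("wrist"); cv2.imwrite(sys.argv[1],im)
T=np.array(s["ee_pos"]); print(T,s["ft_force"],"gap",s["finger_gap"])
print("expected TCP px",proj("wrist",T,cal),"cap mid",proj("wrist",T-[0,0,.0058],cal),"cap top",proj("wrist",T+[0,0,.0167],cal))
for n,z in (("stud_tip",.098),("seat",.066),("cap_mid",T[2]-.0058)):
    for r in pinpoint("wrist",n)[:3]: print(n,np.round(r["at"],1),round(r["score"],2),atz("wrist",r["at"],z,cal))
for r in outline_of("wrist","cap_mid")[:1]: print("capmask",r["rect"],r["score"])
E
python3 w3.py pics/w3.png
```

```text
[ 0.5437 -0.0393  0.1399] [-0.7453 -0.5001 -0.2783] gap 0.03270563818526017
expected TCP px [316.926  275.8203] cap mid [316.9249 269.0559] cap top [316.9296 298.6111]
stud_tip [312.1 140.2] 0.6 [ 0.4929 -0.04    0.098 ]
seat [312.6 132.8] 0.91 [ 0.4926 -0.0402  0.066 ]
seat [ 15.5 264.7] 0.63 [ 0.5711 -0.2361  0.066 ]
cap_mid [316.6 270.7] 0.71 [ 0.5445 -0.0394  0.1341]
capmask [269.9, 215.4, 361.9, 332.2] 0.66
```

View pics/w3.png

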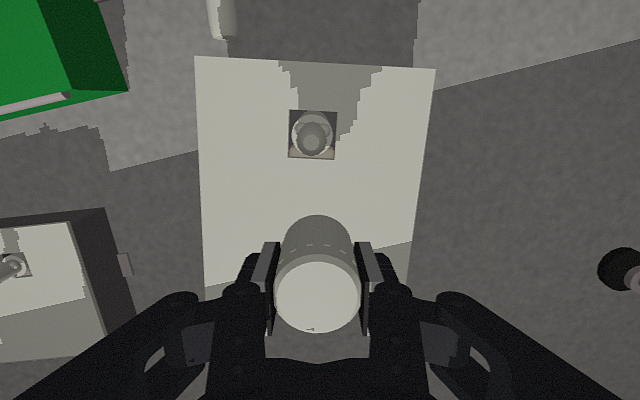

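The cap is upright in the fingers at (317,270) and the stud tip is at (312,140). I'll shift over the stud and lower.

Emit:
{"fn": "step_arm", "kwargs": {
  "series": [
    [[0.6,-0.03,0,0,0,0,-1],[0.6,-0.028,0,0,0,0,-1],[0.087,0,0,0,0,0,-1],[0,0,0,0,0,0,-1],[0,0,0.2,0,0,0,-1],[0,0,0.2,0,0,0,-1],[0,0,0.1,0,0,0,-1],[0,0,0,0,0,0,-1]]
  ]
}}

```text
time_s: 13.32
ee_pos: [0.4925, -0.0407, 0.1192]
eef_rot: [0.016, 1.0, -0.0, -0.0]
ft_force: [-0.1, -0.8, 0.4]
finger_gap: 0.0327
finger_force: 59.5
```

Emit:
{"fn": "step_arm", "kwargs": {
  "series": [
    [[0,0,0.1,0,0,0,-1],[0,0,0.1,0,0,0,-1],[0,0,0.1,0,0,0,-1],[0,0,0,0,0,0,-1]]
  ]
}}

```text
time_s: 13.82
ee_pos: [0.4925, -0.0406, 0.1074]
eef_rot: [0.016, 1.0, -0.0, -0.0]
ft_force: [0.1, -0.5, -0.3]
finger_gap: 0.0327
finger_force: 59.5
```

Emit:
{"fn": "step_arm", "kwargs": {
  "series": [
    [[0,0,0.1,0,0,0,-1],[0,0,0.05,0,0,0,-1],[0,0,0.05,0,0,0,-1],[0,0,0,0,0,0,-1]]
  ]
}}

```text
time_s: 14.32
ee_pos: [0.4936, -0.0406, 0.1003]
eef_rot: [0.016, 1.0, 0.0, 0.001]
ft_force: [1.4, -0.2, 4.0]
finger_gap: 0.0326
finger_force: 60.0
```

Emit:
{"fn": "step_arm", "kwargs": {
  "series": [
    [[0,0,0.05,0,0,0,-1],[0,0,0,0,0,0,-1]]
  ]
}}

```text
time_s: 14.58
ee_pos: [0.4928, -0.0406, 0.0972]
eef_rot: [0.015, 1.0, -0.0, 0.0]
ft_force: [4.7, 0.2, -9.9]
finger_gap: 0.0327
finger_force: 60.3
```

Emit:
{"fn": "step_arm", "kwargs": {
  "series": [
    [[0,0,0.05,0,0,0,-1],[0,0,0,0,0,0,-1]]
  ]
}}

```text
time_s: 14.82
ee_pos: [0.4926, -0.0406, 0.0955]
eef_rot: [0.016, 1.0, -0.0, -0.0]
ft_force: [3.7, -0.2, -4.2]
finger_gap: 0.0323
finger_force: 60.9
```

Emit:
{"fn": "step_arm", "kwargs": {
  "series": [
    [[0,0,0.03,0,0,0,-1],[0,0,0,0,0,0,-1],[0,0,0,0,0,0,-1]]
  ]
}}

```text
time_s: 15.2
ee_pos: [0.4927, -0.0406, 0.0947]
eef_rot: [0.016, 1.0, 0.0, 0.0]
ft_force: [3.1, -0.4, -0.9]
finger_gap: 0.0328
finger_force: 61.0
```

Emit:
{"fn": "step_arm", "kwargs": {
  "series": [
    [[0,0,0.025,0,0,0,-1],[0,0,0,0,0,0,-1],[0,0,0,0,0,0,-1]]
  ]
}}

```text
time_s: 15.58
ee_pos: [0.4929, -0.0406, 0.0943]
eef_rot: [0.016, 1.0, 0.0, 0.0]
ft_force: [0.1, -0.5, 8.4]
finger_gap: 0.0324
finger_force: 62.5
```

Emit:
{"fn": "step_arm", "kwargs": {
  "series": [
    [[0,0,0.01,0,0,0,-1],[0,0,0,0,0,0,-1],[0,0,0,0,0,0,-1],[0,0,0,0,0,0,-1],[0,0,0,0,0,0,-1],[0,0,0,0,0,0,-1]]
  ]
}}

```text
time_s: 16.32
ee_pos: [0.4929, -0.0406, 0.0943]
eef_rot: [0.016, 1.0, 0.0, 0.0]
ft_force: [-1.4, 0.4, 14.9]
finger_gap: 0.0329
finger_force: 62.9
```

```bash
python3 - <<'E'
from h import *
im=cams.snapshot("side"); cv2.imwrite("pics/side2.png",cv2.resize(im[150:260,250:390],None,fx=5,fy=5,interpolation=cv2.INTER_CUBIC))
s=bot.read_state();print(s["ee_pos"],s["ft_force"],s["torque"])
E
```

```text
[ 0.49289012 -0.04064747  0.094285  ] [-1.49058348 -0.22707358 13.67162831] [0.03191871 0.24188829 0.03425146]
```

View pics/side2.png

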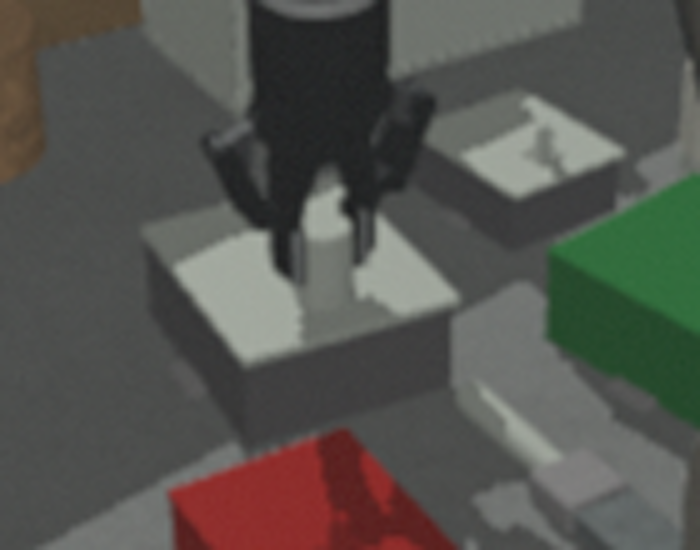

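The cap stands upright and home on the shut lid (crop 328,265). It is at the predicted home height, and the arm is pressing with about 14 N.

```bash
python3 -c "
from station import bot
print(bot.finish_job())"
```

```text
the job is handed in; nothing more can be done
None
```

I shut the lid with the stud up through its hole, snapped the cap fully home, and handed the job in at about 16 s with the arm still pressing at about 14 N; no verdict came back.

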